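Fit a new sanding sleeve on the spindle sander

ROBOT

A 6-joint arm with a two-finger parallel gripper is mounted at the origin on the work surface. World frame = base frame: x ahead of the robot, y to its left, z up, the work surface at z = 0. Lengths are in mm, angles in rad, forces in N, time in s.
With the tool pointing down it reaches from about 350 to 875 mm from the base axis. Payload 4.2 kg.
Tool frame: the origin (TCP) lies at the very end of the fingers, on their centre line; the grasp point (between the pads) lies 19 mm behind it; z points along the fingers, y is the line along which they close (so a half turn about z gives the same grasp; the last joint's range is limited). The gripper opens to 85 mm and grips with 20 to 120 N. Pads are 22 mm wide; open, the fingers measure 114 mm over their backs; the gripper's body (76 mm by 85 mm) begins 54 mm behind the grasp point. The pads swing forward as they close: fully open they stand 13 mm farther back than shut.
Start: joints at [-0.957, 0.385, 0.008, 0, -1.194, -0.259], TCP at [217.141, -586.045, 231.312] pointing down, gripper open.
Joint ranges: [-3.14, 3.14], [-1.21, 2.06], [-1.07, 1.41], [-3.16, 2.05], [-2.99, -0.16], [-3.1, 3.1]. Speed limits (rad/s): [2.79, 2.79, 3.14, 3.14, 3.14, 3.14].

INTERFACE

Orientations are given as a unit quaternion [x, y, z, w].
In Python, from bench import arm gives the robot as it stands. The module is installed in compiled form; this text tells all that it offers.
- The arm moves only by the tool drive_tool, never from a script. Its argument "targets" is a list of rows, each a list of 5 numbers: the closure, from -1 (fully open) to 1 (shut), then the shift along the tool's x, y, z in mm, then the turn about the tool's z in degrees. In form: [[grip, tx, ty, tz, roll], ...]. A call has 1 to 12 rows; each row is the pose to reach, as a shift and turn from the pose commanded when the call began, along the tool's axes at that moment; what a row does not reach only later rows make up. A row lasts 1/10 s, in which the tool goes at most 50 mm and 8.59 degrees, less where a joint would pass 70% of its speed; a pose out of reach is approached as far as the arm can. A call with a gripper value outside its range is refused whole. The fingers move at their own pace and stop on an object; the grip force is fixed at half the most. Time passes only in rows, so rows that repeat a pose let the fingers close. It gives the time, the measured TCP pose, the force, the opening and the grip force at its end, in the units of the state.
- arm.read_state(): the state, without advancing time (a new reading comes with each control period).
- arm.get_image(name): name is "scene" or "side" or "wrist"; returns the picture (384x512x3 uint8, blue, green, red); there is no depth.
- arm.camera_params(name): a dict with "fov_y" (degrees; the focal length in pixels is half the picture's height over the tangent of half this angle, whatever the lens; pixels are square), "cx", "cy" (the principal point, pixels), "rvec" (rotation vector, rad) and "tvec" (3), from world to camera coordinates, as OpenCV has them; the wrist camera has in their place "tool_from_camera" (4x4, takes a point from camera to tool coordinates, whose origin is the TCP and whose axes are the flange's). Camera axes: x right, y down, z forward; pixel columns grow to the right and rows downward; lengths in mm; the calibration is good to about 2 mm. A picture is of the moment at which its call begins: read the wrist's pose just before it. camera_params takes no time and is no camera call.
- arm.job_done(): hands the job in; it is judged then, once.
The state is a dict: "clock": time; "joints": joint angles; "joint_vel": joint speeds; "joint_efforts": joint torques, N m; "position": TCP position; "ee_rot": TCP orientation; "contact_force": force on the tool from outside, world axes, zero at the start; "wrist_torque": the same for the moment, N m; "gripper_width": finger opening in mm; "grasp_force": force on a finger pad.
Only numpy, scipy, OpenCV 4.12 (cv2) and the standard library are available. Lean on these libraries where they do the work, as an engineer would, in place of code of your own. Each camera call takes 0.05 s, during which the arm holds its last target. There are 200 camera calls.

TASK

Fit the new sanding sleeve to the spindle sander: stand the sleeve, which lies on the bench, up on its end beside the drum and let go of it, then take it again by its upper half and slide it down over the rubber drum, keeping hold of it until it is nearly down so that it does not drop. When it rests fully home on the steel flange, turn the red clamp knob clockwise as far as it goes, and let go; leave the other things on the bench where they are.

Things in the scene. Friction and masses are not known exactly. Their poses are not given: they have to be found in the camera images.
- sleeve_mid (a point): Middle (half-way along, on the axis) of the new sanding sleeve: a stiff tube, red-brown abrasive outside, light tan ends and bore, 46 mm outside, 41 mm bore, 115 mm long, about 90 g, loose, both ends alike. Its own x axis runs along the tube. At the start it lies flat on the white bench, middle 23 mm up. Let go leaning up to about 10 degrees on its end, it rights itself.
- sander: Spindle sander, fixed, let into the bench; origin on the upright drum's axis at bench height, z up. Aluminium table 260 mm (x) by 240 mm (y), 12 mm above the bench; yellow switch box at its +x +y corner, 60 mm above the bench, 130 mm from the axis. In the middle a steel flange 60 mm across, top 20 mm above the bench, and on it the black rubber drum.
- drum_top (a point): Centre of the top of the upright black rubber drum, on its axis, 133 mm above the bench, z up. The drum is 38 mm across, its top 5 mm bevelled in to 29 mm. The sleeve goes over it with 1.5 mm clearance all round and is home when its lower end rests on the flange: its middle is then 77.5 mm and its top 135 mm above the bench.
- clamp (a joint): Angle of the red clamp knob on top of the drum, rad: near 0 (0 to 0.15) loose, grows clockwise seen from above, stop at 1.25. Light friction (about 0.06 N m), stays where it is left.
- clamp_grip (a point): Grip point of the red clamp knob, on the drum's axis 158 mm above the bench, 5 mm below the top of its upright bar. The bar is 28 mm long along this point's x, 11 mm thick along y, and passes through the sleeve's bore. It stands 28 mm above the top of the sleeve when that is home: grip the sleeve near its upper end, and keep the fingers above 135 mm when gripping the knob.
- toy_wheel: Bystander: loose plywood disc 72 mm across, 12 mm thick, lying on the sander's table beside the drum; origin at the centre of its underside.
- cleaning_stick: Bystander: tan rubber cleaning block 190 x 38 x 38 mm lying on the bench beyond the work; origin at the centre of its underside, x along it. (Well out to the left a fixed rack of spare bobbins, 145 mm high, and to the right a blue scrap bin with worn sleeves are only dressing.)
- pen_pot: Bystander: white pot with a pink band, 76 mm across, 95 mm high, full of pens reaching 147 mm, standing on the bench beyond the work; origin at the centre of its underside.
Not all that is in view belongs to the job. What is meant by the part that bears sleeve_mid is not pink, and is the larger of those in its own colour.

How it is judged (in metres and radians):
On the way, in this order (a step that is already met when the one before it is completed fails the run):
1. the sleeve stands on end on the bench or the sander's table, clear of the drum, let go and still (angle between the x axis of sleeve_mid and the z axis of drum_top, either way round below 0.12 rad and height (world z) of sleeve_mid below 0.085 m and horizontal distance between sleeve_mid and drum_top above 0.06 m and contact force between the fingers and sleeve below 0.05 N and linear speed of sleeve below 0.03 m/s), for 0.2 s.
2. the sleeve, held again, is threaded at least 20 mm over the drum (angle between the x axis of sleeve_mid and the z axis of drum_top, either way round below 0.08 rad and horizontal distance between sleeve_mid and drum_top below 0.005 m and z of sleeve_mid in the frame of drum_top below 0.0375 m and contact force between the fingers and sleeve above 0.3 N), for 0.05 s.
3. still held by its upper half, the sleeve is within 20 mm of home (horizontal distance between sleeve_mid and drum_top below 0.004 m and z of sleeve_mid in the frame of drum_top below -0.0355 m and z of the grasp point in the frame of drum_top above -0.055 m and contact force between the fingers and sleeve above 0.3 N), for 0.05 s.
4. with the sleeve home on the flange, the clamp knob is turned clockwise to its stop (z of sleeve_mid in the frame of drum_top below -0.053 m and horizontal distance between sleeve_mid and drum_top below 0.003 m and value of joint clamp above 1.1 rad), for 0.1 s.
At the end, for the whole second after the job is handed in: The sleeve is on the drum (axis within 3 mm, 0.04 rad), its lower end within 2.5 mm of the flange, at rest; the clamp knob stands at 1.1 rad or more of its 1.25; everything is let go and the bystanders have not moved more than 30 mm (all of step 4 and angle between the x axis of sleeve_mid and the z axis of drum_top, either way round below 0.04 rad and linear speed of sleeve below 0.02 m/s); the robot touches nothing.
It fails at once if the toy wheel, the cleaning stick or the pen pot is moved more than 30 mm (distance of any of toy_wheel, cleaning_stick, pen_pot from where it was at the start of the episode above 0.03 m).
It also fails if it takes over 72 s, if anything falls off the work surface, if the arm or the gripper's body presses on something with over 40 N, if the wrist force passes 120 N, or if a joint passes its speed limit or range.

## Working session

There is one attempt and no reset: what is moved stays moved. The work goes in short steps, Python scripts to look and compute and a tool call to move; the robot and the scene stay as the last step left them, time stands still between calls to the robot, and variables do not carry over. Pictures are saved under pics/ and viewed, at most 15 in all, crops included, and the job is handed in when it is done.

Besides the shell and the picture viewer there is one more tool, called after ">>>" in YAML: its name, and indented under it one key for each argument. drive_tool: Moves the arm, as the interface text tells. Its arguments: {"type":"object","properties":{"targets":{"type":"array","items":{"type":"array","items":{"type":"number"}}}},"required":["targets"]}

```bash
mkdir -p pics; python3 - <<'E'
from bench import arm
import cv2,numpy as np
s=arm.read_state();print(s)
for n in("scene","side","wrist"):
    print(n,arm.camera_params(n)); cv2.imwrite(f"pics/{n}0.png",arm.get_image(n))
a=cv2.imread("pics/scene0.png");b=cv2.imread("pics/side0.png")
cv2.imwrite("pics/both0.png",np.vstack([a,b])[:, :])
E
```

```text
{'clock': 0.0, 'joints': array([-9.57392589e-01,  3.85544811e-01,  6.59266607e-03, -5.21246971e-04,
       -1.19403675e+00, -2.58629815e-01]), 'joint_vel': array([-6.51803263e-04, -2.96239880e-03,  1.09577216e-03, -6.43794660e-04,
       -4.23304384e-05, -5.61965963e-04]), 'joint_efforts': array([-1.14730945e-03, -3.92285228e+01,  1.88399237e+01,  4.18601006e+00,
       -4.58726499e-03, -1.42961065e-05]), 'position': array([ 216.93233949, -585.49028364,  230.21242588]), 'ee_rot': array([-1.76363389e-01,  9.84324486e-01,  1.09602361e-03, -2.43421894e-04]), 'contact_force': array([-0.5684034 , -0.15928234,  0.04553025]), 'wrist_torque': array([-0.04730132, -0.04327312,  0.05140057]), 'grasp_force': 0.0, 'gripper_width': 84.93522009373959}
scene {'fov_y': 46.28227980622354, 'cx': 260.209081572894, 'cy': 188.48122425331002, 'rvec': array([ 2.17127747,  1.50352723, -0.43590711]), 'tvec': array([-193.37942839, -448.81171818, 1535.5927761 ])}
side {'fov_y': 50.51948050850407, 'cx': 257.95200459451524, 'cy': 191.08256168871586, 'rvec': array([ 1.06185685, -2.51560397,  0.92138624]), 'tvec': array([431.79846818, 436.79885343, 687.53082236])}
wrist {'fov_y': 65.51778803227349, 'cx': 256.2943272989545, 'cy': 190.5316123192891, 'tool_from_camera': array([[ 3.34701140e-05, -9.45983326e-01, -3.24215276e-01,
         8.38848329e+01],
       [ 9.99999914e-01, -1.02543238e-04,  4.02431083e-04,
        -1.09246176e+00],
       [-4.13939179e-04, -3.24215262e-01,  9.45983241e-01,
        -1.42934119e+02],
       [ 0.00000000e+00,  0.00000000e+00,  0.00000000e+00,
         1.00000000e+00]])}
```

View pics/scene0.png

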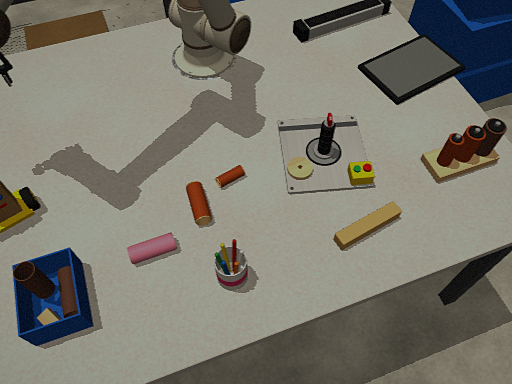

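View pics/side0.png

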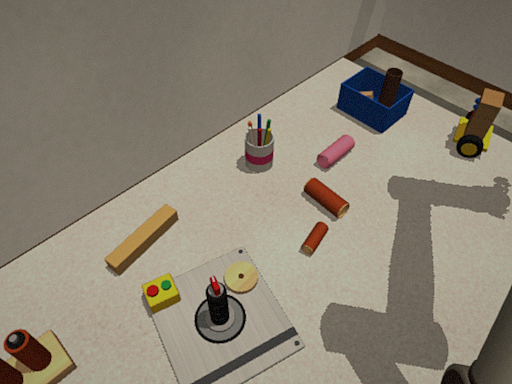

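The pictures show these candidates in the scene view:
- large red-brown tube at (199,203)
- small red-brown tube at (230,176)
- pink tube at (152,248)
- worn sleeves in the bin at (33,280) and (68,290)
- rack bobbins at (453,150) and beyond

I choose (199,203), the larger red-brown tube, which is at (327,197) in the side view. The drum is at (326,138) in scene and (218,305) in side.

```bash
cat > h.py <<'E'
from bench import arm
import cv2,numpy as np
from scipy.spatial.transform import Rotation as R
def K(n):
    p=arm.camera_params(n);f=192/np.tan(np.radians(p["fov_y"]/2))
    return p,np.array([[f,0,p["cx"]],[0,f,p["cy"]],[0,0,1]])
def pose(n,s=None):
    "world->camera R,t"
    p,k=K(n)
    if n=="wrist":
        T=np.eye(4);T[:3,:3]=R.from_quat(s["ee_rot"]).as_matrix();T[:3,3]=s["position"]
        W=np.linalg.inv(T@p["tool_from_camera"]);return W[:3,:3],W[:3,3],k
    return cv2.Rodrigues(p["rvec"])[0],p["tvec"],k
def ray(n,uv,s=None):
    r,t,k=pose(n,s);d=r.T@np.linalg.inv(k)@np.array([uv[0],uv[1],1.]);return -r.T@t,d/np.linalg.norm(d)
def onz(n,uv,z,s=None):
    c,d=ray(n,uv,s);return c+d*(z-c[2])/d[2]
def tri(rays):
    A=sum(np.eye(3)-np.outer(d,d) for c,d in rays);b=sum((np.eye(3)-np.outer(d,d))@c for c,d in rays)
    x=np.linalg.solve(A,b);return x,[np.linalg.norm((np.eye(3)-np.outer(d,d))@(x-c)) for c,d in rays]
def proj(n,X,s=None):
    r,t,k=pose(n,s);q=k@(r@np.asarray(X,float)+t);return q[:2]/q[2]
def blob(im,lo,hi,box):
    "colour blobs (hsv range, hue may wrap) within box x0,y0,x1,y1, largest first"
    h=cv2.cvtColor(im,cv2.COLOR_BGR2HSV);m=cv2.inRange(h,np.array(lo),np.array(hi))
    if lo[0]<0:
        m=cv2.inRange(h,np.array([0,*lo[1:]]),np.array(hi))|cv2.inRange(h,np.array([180+lo[0],*lo[1:]]),np.array([180,*hi[1:]]))
    w=np.zeros_like(m);x0,y0,x1,y1=box;w[y0:y1,x0:x1]=m[y0:y1,x0:x1]
    return sorted(cv2.findContours(w,cv2.RETR_EXTERNAL,cv2.CHAIN_APPROX_NONE)[0],key=cv2.contourArea,reverse=True)
def shot(name,file):
    s=arm.read_state();im=arm.get_image(name);cv2.imwrite("pics/"+file,im);return s,im
E
python3 - <<'E'
from h import *
np.set_printoptions(precision=1,suppress=True)
I={n:cv2.imread(f"pics/{n}0.png") for n in("scene","side")}
sl={"scene":(180,170,218,235),"side":(295,165,360,225)}
for n in I:
    c=blob(I[n],(-6,110,60),(22,255,255),sl[n])[0];(u,v),wh,a=cv2.minAreaRect(c)
    ax=cv2.fitLine(c,cv2.DIST_L2,0,.01,.01).ravel();L=max(wh)/2
    e=[onz(n,(u+q*L*ax[0],v+q*L*ax[1]),23) for q in(-1,1)]
    print(n,(u,v),wh,onz(n,(u,v),23),e,np.linalg.norm(e[0]-e[1]))
kn={"scene":(320,105,340,130),"side":(205,270,225,298)};rs=[]
for n in I:
    c=blob(I[n],(-8,130,80),(8,255,255),kn[n])[0];M=cv2.moments(c);u=(M["m10"]/M["m00"],M["m01"]/M["m00"])
    print(n,"knob",u,cv2.boundingRect(c));rs.append(ray(n,u))
print(tri(rs))
for n,b in {"scene":(345,155,380,190),"side":(135,268,185,315)}.items():
    c=blob(I[n],(22,150,120),(32,255,255),b)[0];print(n,"box",onz(n,cv2.minAreaRect(c)[0],48))
for n,b in {"scene":(280,150,318,185),"side":(218,255,262,296)}.items():
    c=blob(I[n],(15,50,120),(32,200,255),b)[0];print(n,"wheel",cv2.boundingRect(c),onz(n,cv2.minAreaRect(c)[0],24))
for n,uv in {"scene":(231,266),"side":(259,150)}.items(): print("pot",onz(n,uv,50))
for n,uv in {"scene":(230,176),"side":(315,238)}.items(): print("small",onz(n,uv,15))
crop=I["scene"][90:240,170:390];crop=cv2.resize(crop,None,fx=2.6,fy=2.6,interpolation=cv2.INTER_CUBIC)
cv2.imwrite("pics/crop.png",crop)
E
```

```text
scene (198.4622802734375, 202.867919921875) (44.230098724365234, 16.62062644958496) [ 564.2 -181.8   23. ] [array([ 493. , -178.5,   23. ]), array([ 631.3, -184.8,   23. ])] 138.4167034108826
side (326.09759521484375, 196.87806701660156) (48.72621536254883, 18.11615753173828) [ 563.2 -183.5   23. ] [array([ 629.3, -187.1,   23. ]), array([ 501.1, -180.1,   23. ])] 128.33520085426352
scene knob (329.18055555555554, 115.72222222222221) (328, 113, 4, 8)
side knob (214.67948717948715, 284.5608974358974) (210, 276, 10, 15)
(array([513. , 207.8, 160.6]), [np.float64(0.5566324313112808), np.float64(0.5566324313113648)])
scene box [633.5 263.7  48. ]
side box [631.9 263.7  48. ]
scene wheel (287, 157, 26, 21) [552.  116.6  24. ]
side wheel (224, 261, 34, 31) [550.6 117.6  24. ]
pot [ 776.5 -160.3   50. ]
pot [ 777.7 -160.3   50. ]
small [506.4 -74.2  15. ]
small [506.  -75.5  15. ]
```

View pics/crop.png

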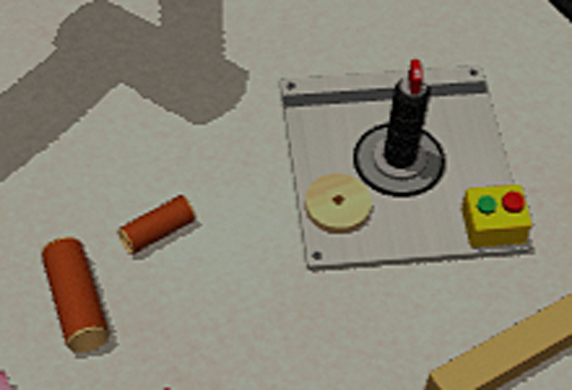

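The crop confirms the choice: the big red-brown tube lies at about (75,295) in the crop, with the small decoy at (155,222). Drum, flange and knob are at (405,120) and the toy wheel is at (338,200). The two views agree on the following:
- **Sleeve middle:** (564,-183)
- **Sleeve axis:** -2.9°
- **Drum:** (513,208)

I'll go above the far end first.

```bash
cat >> h.py <<'E'
def to(xyz,ang=None):
    "tool-frame shift (and roll) from present pose to world TCP xyz with tool x at world angle ang (deg)"
    s=arm.read_state();M=R.from_quat(s["ee_rot"]).as_matrix();cur=np.degrees(np.arctan2(M[1,0],M[0,0]))
    roll=0 if ang is None else (cur-ang+180)%360-180
    print("clock %.2f"%s["clock"],"at",s["position"].round(1),"xang %.1f"%cur,"w %.1f gf %.2f"%(s["gripper_width"],s["grasp_force"]),"F",s["contact_force"].round(1))
    print("-> shift",(M.T@(np.array(xyz)-s["position"])).round(1),"roll %.1f"%roll)
E
python3 -c "
from h import *
to((603,-185,110),177.1)"
```

```text
clock 0.15 at [ 217.  -585.7  230.5] xang -159.7 w 85.4 gf 0.00 F [ 0.  -0.3  0.6]
-> shift [-501.1  241.5  120.8] roll 23.2
```

>>> drive_tool:
  targets:
    - [-1,-42,20,0,8]
    - [-1,-84,40,0,16]
    - [-1,-126,60,0,23.2]
    - [-1,-168,80,0,23.2]
    - [-1,-210,101,0,23.2]
    - [-1,-252,121,20,23.2]
    - [-1,-294,141,40,23.2]
    - [-1,-336,161,60,23.2]
    - [-1,-378,181,80,23.2]
    - [-1,-420,201,100,23.2]
    - [-1,-462,222,120,23.2]
    - [-1,-501,241.5,120.8,23.2]

```text
clock: 1.35
position: [602.0, -183.7, 107.1]
ee_rot: [0.025, 1.0, 0.0, -0.003]
contact_force: [0.7, 0.1, -0.5]
gripper_width: 85.2
grasp_force: 0.0
```

>>> drive_tool:
  targets:
    - [-1,0,0,0,0]
    - [-1,0,0,0,0]
    - [-1,0,0,0,0]

```text
clock: 1.65
position: [602.3, -186.0, 110.4]
ee_rot: [0.025, 1.0, 0.0, -0.0]
contact_force: [-0.4, 1.0, 1.1]
gripper_width: 85.5
grasp_force: 0.0
```

```bash
python3 - <<'E'
from h import *
s,im=shot("wrist","w1.png")
for e in (506,564,621): print(e,proj("wrist",(e,-182.7-(e-564)*.05,23),s))
to((603,-185,110),177.1)
c=blob(im,(-6,90,40),(22,255,255),(0,0,512,384))
for q in c[:2]: print(cv2.contourArea(q),cv2.minAreaRect(q))
E
```

```text
506 [259.54415712  69.06011854]
564 [259.33787674 149.38378575]
621 [259.16522353 216.6133435 ]
clock 1.70 at [ 602.2 -186.4  110.7] xang 177.1 w 85.1 gf 0.00 F [ 0.  -0.5 -0.2]
-> shift [-0.7  1.4  0.7] roll -0.0
8789.5 ((258.0, 149.5), (159.0, 62.0), 90.0)
5540.0 ((404.9637451171875, 63.880638122558594), (44.589317321777344, 135.09898376464844), 73.0724868774414)
```

View pics/w1.png

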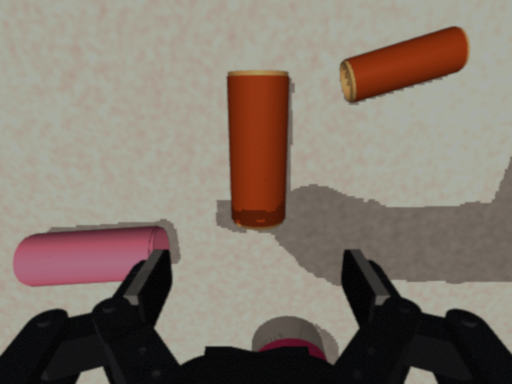

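The wrist view shows the sleeve centred between the fingers, spanning (258,72) to (258,226). The pink decoy is at the left and the small decoy at the upper right. Next I'll go down and close lightly.

>>> drive_tool:
  targets:
    - [-1,0,0,35,0]
    - [-1,0,0,70,0]
    - [-1,0,0,95,0]
    - [-1,0,0,105,0]
    - [-0.3,0,0,105,0]
    - [-0.1,0,0,105,0]
    - [-0.1,0,0,105,0]
    - [-0.1,0,0,105,0]
    - [-0.1,0,0,105,0]

```text
clock: 2.6
position: [603.6, -185.5, 6.6]
ee_rot: [0.025, 1.0, -0.0, 0.001]
contact_force: [0.1, -0.1, 0.0]
gripper_width: 47.4
grasp_force: 0.0
```

>>> drive_tool:
  targets:
    - [-0.08,0,0,0,0]
    - [-0.08,0,0,0,0]
    - [-0.08,0,0,0,0]

```text
clock: 2.9
position: [603.1, -185.5, 5.6]
ee_rot: [0.025, 1.0, 0.0, 0.0]
contact_force: [-0.2, 0.3, 0.1]
gripper_width: 46.1
grasp_force: 0.2
```

>>> drive_tool:
  targets:
    - [-0.1,0,0,0,0]
    - [-0.1,0,0,0,0]
    - [-0.1,0,0,0,0]

```text
clock: 3.2
position: [602.9, -185.6, 5.4]
ee_rot: [0.025, 1.0, -0.0, -0.0]
contact_force: [0.1, -0.4, 0.2]
gripper_width: 47.2
grasp_force: 0.0
```

>>> drive_tool:
  targets:
    - [-0.09,0,0,0,0]
    - [-0.09,0,0,0,0]
    - [-0.09,0,0,0,0]

```text
clock: 3.5
position: [603.1, -185.6, 5.5]
ee_rot: [0.025, 1.0, -0.0, 0.0]
contact_force: [0.7, 0.2, 0.1]
gripper_width: 46.4
grasp_force: 0.0
```

>>> drive_tool:
  targets:
    - [-0.085,0,0,0,0]
    - [-0.085,0,0,0,0]
    - [-0.085,0,0,0,0]

```text
clock: 3.8
position: [603.0, -185.5, 5.5]
ee_rot: [0.025, 1.0, -0.0, -0.0]
contact_force: [-0.6, -0.5, -1.2]
gripper_width: 46.2
grasp_force: 0.0
```

>>> drive_tool:
  targets:
    - [-0.11,0,0,0,0]
    - [-0.11,0,0,0,0]
    - [-0.11,0,0,0,0]

```text
clock: 4.1
position: [603.0, -185.6, 5.5]
ee_rot: [0.025, 1.0, 0.0, -0.0]
contact_force: [0.9, 1.5, -0.4]
gripper_width: 47.7
grasp_force: 0.0
```

>>> drive_tool:
  targets:
    - [-0.075,0,0,0,0]
    - [-0.075,0,0,0,0]
    - [-0.075,0,0,0,0]

```text
clock: 4.4
position: [603.0, -185.5, 5.5]
ee_rot: [0.025, 1.0, 0.0, 0.0]
contact_force: [0.1, -0.3, -0.2]
gripper_width: 46.1
grasp_force: 3.5
```

>>> drive_tool:
  targets:
    - [-0.065,0,0,0,0]
    - [-0.065,0,0,0,0]
    - [-0.065,0,0,0,0]

```text
clock: 4.7
position: [603.1, -185.5, 5.6]
ee_rot: [0.025, 1.0, -0.0, 0.0]
contact_force: [0.1, 1.1, 1.3]
gripper_width: 45.8
grasp_force: 13.9
```

>>> drive_tool:
  targets:
    - [-0.075,0,0,0,0]
    - [-0.075,0,0,0,0]
    - [-0.075,2.5,0,-9,0]
    - [-0.075,6.6,0,-19,0]
    - [-0.075,11.5,0,-28,0]
    - [-0.075,17.4,0,-37,0]
    - [-0.075,17.4,0,-37,0]

```text
clock: 5.4
position: [585.7, -184.8, 44.6]
ee_rot: [0.025, 1.0, -0.0, 0.001]
contact_force: [0.9, -0.6, -1.3]
gripper_width: 46.2
grasp_force: 4.1
```

```bash
python3 - <<'E'
from h import *
s,a=shot("side","s2.png");s,b=shot("scene","sc2.png")
a=cv2.resize(a[120:270,230:430],None,fx=3,fy=3);b=cv2.resize(b[120:270,130:330],None,fx=3,fy=3)
cv2.imwrite("pics/c2.png",cv2.resize(np.hstack([a,b]),(800,300)))
to((603,-185,110))
E
```

```text
clock 5.50 at [ 585.6 -184.7   43.1] xang 177.1 w 45.8 gf 4.09 F [ 0.1  0.3 -0.5]
-> shift [-17.4   0.5 -66.9] roll 0.0
```

View pics/c2.png

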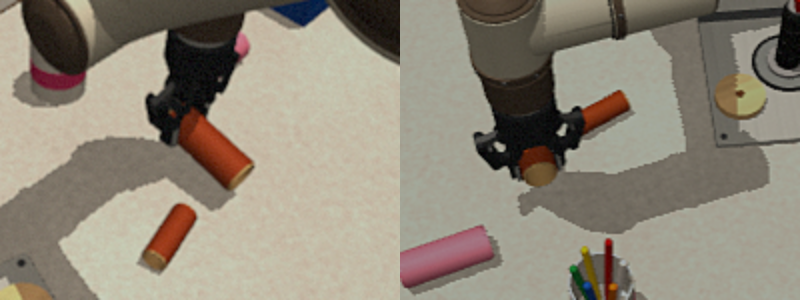

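The left half of the crop (side view) shows the tube pitched, with its near end low at about (240,180). The right half (scene view) shows the gripped end raised at (540,172). It pivots in the light grip, so I'll continue the arc.

>>> drive_tool:
  targets:
    - [-0.075,7,0,-8,0]
    - [-0.075,14,0,-15,0]
    - [-0.075,22,0,-21.5,0]
    - [-0.075,31,0,-27,0]
    - [-0.075,41,0,-31.5,0]
    - [-0.075,50.5,0,-35,0]
    - [-0.075,61,0,-38,0]
    - [-0.075,71,0,-39,0]
    - [-0.075,80,0,-40,0]
    - [-0.075,88,0,-39,0]
    - [-0.075,88,0,-39,0]

```text
clock: 6.6
position: [496.3, -180.1, 81.2]
ee_rot: [0.025, 1.0, 0.0, -0.001]
contact_force: [0.9, -0.2, -0.6]
gripper_width: 45.5
grasp_force: 4.1
```

```bash
python3 - <<'E'
from h import *
s,a=shot("side","s3.png");s,b=shot("scene","sc3.png")
a=cv2.resize(a[120:270,260:460],None,fx=3,fy=3);b=cv2.resize(b[90:240,130:330],None,fx=3,fy=3)
cv2.imwrite("pics/c3.png",cv2.resize(np.hstack([a,b]),(800,300)))
to((483,-179,80))
E
```

```text
clock 6.70 at [ 497.9 -180.3   81.5] xang 177.1 w 45.9 gf 4.09 F [0.3 0.5 0. ]
-> shift [14.9  0.6  1.5] roll 0.0
```

View pics/c3.png

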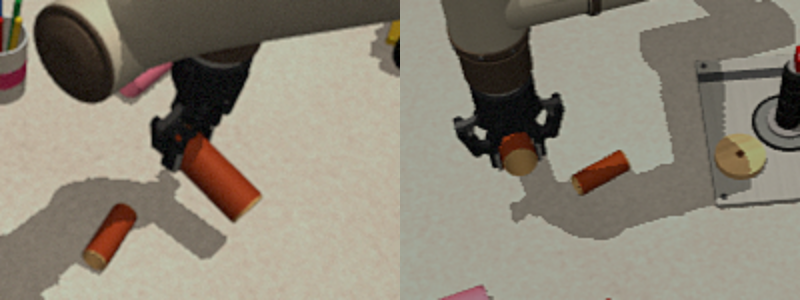

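The tube is only partly tilted and held in the air (side view: end at (245,210), shadow apart from it). The grip is a little too tight to swing, so I'll relax it slightly.

>>> drive_tool:
  targets:
    - [-0.077,0,0,0,0]
    - [-0.077,0,0,0,0]
    - [-0.077,0,0,0,0]

```text
clock: 7.0
position: [498.3, -180.3, 81.5]
ee_rot: [0.025, 1.0, -0.0, 0.0]
contact_force: [-0.1, 0.4, -0.5]
gripper_width: 46.3
grasp_force: 0.4
```

```bash
cat >> h.py <<'E'
def tilt(im,box,a):
    "sleeve silhouette in side view: measured image angle vs expected for tilt 0..90 at grip a"
    c=blob(im,(-6,110,50),(22,255,255),box)[0];vx,vy,x,y=cv2.fitLine(c,cv2.DIST_L2,0,.01,.01).ravel()
    print("rect",cv2.minAreaRect(c),"img angle %.1f"%(np.degrees(np.arctan2(vy,vx))%180))
    for t in range(0,91,15):
        d=np.array([-np.cos(np.radians(t))*.998,.05*np.cos(np.radians(t)),-np.sin(np.radians(t))]);p=proj("side",a);q=proj("side",a+97*d)
        print(t,"%.1f"%(np.degrees(np.arctan2(q[1]-p[1],q[0]-p[0]))%180),q.round(),end="; ")
    print()
E
python3 - <<'E'
from h import *
im=cv2.imread("pics/s3.png");g=np.array([497,-180,100.])
tilt(im,(340,180,400,235),g)
s,im=shot("side","s4.png");tilt(im,(330,180,400,240),g);to((483,-179,80))
E
```

```text
rect ((368.0000305175781, 208.00001525878906), (45.25482940673828, 19.798988342285156), 45.0) img angle 49.0
0 36.8 [387. 219.]; 15 46.0 [383. 224.]; 30 54.9 [377. 228.]; 45 64.2 [370. 229.]; 60 75.0 [362. 227.]; 75 88.4 [353. 223.]; 90 106.1 [345. 218.]; 
rect ((359.1745300292969, 212.78103637695312), (49.33429718017578, 19.962167739868164), 67.61986541748047) img angle 73.5
0 36.8 [387. 219.]; 15 46.0 [383. 224.]; 30 54.9 [377. 228.]; 45 64.2 [370. 229.]; 60 75.0 [362. 227.]; 75 88.4 [353. 223.]; 90 106.1 [345. 218.]; 
clock 7.05 at [ 498.2 -180.3   81.6] xang 177.1 w 46.3 gf 0.43 F [-0.5 -0.9  0.7]
-> shift [15.3  0.5  1.6] roll 0.0
```

>>> drive_tool:
  targets:
    - [-0.077,0,0,0,0]
    - [-0.077,0,0,0,0]
    - [-0.077,0,0,0,0]

```text
clock: 7.35
position: [498.0, -180.3, 81.6]
ee_rot: [0.025, 1.0, -0.0, 0.0]
contact_force: [0.0, -0.7, 1.2]
gripper_width: 46.0
grasp_force: 0.5
```

```bash
python3 - <<'E'
from h import *
g=np.array([498,-180,100.])
s,im=shot("side","s5.png");tilt(im,(320,180,400,240),g);to((483,-179,80))
E
```

```text
rect ((359.2499694824219, 212.74996948242188), (49.33429718017578, 19.79899024963379), 67.61986541748047) img angle 73.2
0 36.8 [387. 218.]; 15 46.0 [383. 224.]; 30 54.9 [377. 228.]; 45 64.2 [370. 228.]; 60 75.0 [361. 227.]; 75 88.4 [353. 223.]; 90 106.1 [345. 218.]; 
clock 7.40 at [ 498.  -180.3   81.6] xang 177.1 w 46.3 gf 0.46 F [0.4 0.  0.6]
-> shift [15.   0.5  1.6] roll 0.0
```

>>> drive_tool:
  targets:
    - [-0.0768,7,0,-1,0]
    - [-0.0768,14,0,-2,0]
    - [-0.0768,21,0,-2.5,0]
    - [-0.0768,28,0,-2.5,0]
    - [-0.0768,35,0,-2,0]
    - [-0.0768,42,0,-1,0]
    - [-0.0768,47,0,0,0]
    - [-0.0768,47,0,0,0]

```text
clock: 8.2
position: [449.7, -177.8, 81.3]
ee_rot: [0.025, 1.0, 0.0, -0.001]
contact_force: [-0.6, -0.2, -0.2]
gripper_width: 46.0
grasp_force: 0.8
```

```bash
python3 - <<'E'
from h import *
s,im=shot("side","s6.png");g=np.array([*s["position"][:2],100.]);tilt(im,(320,180,420,270),g);to((483,-179,80))
E
```

```text
rect ((367.5, 219.5), (43.0, 19.0), 90.0) img angle 103.4
0 36.7 [406. 232.]; 15 45.9 [401. 238.]; 30 54.9 [395. 241.]; 45 64.5 [387. 242.]; 60 75.9 [378. 240.]; 75 90.3 [369. 236.]; 90 109.3 [360. 230.]; 
clock 8.25 at [ 450.2 -177.9   81.3] xang 177.1 w 45.8 gf 0.74 F [-0.5 -0.2 -0.5]
-> shift [-32.8   0.5   1.3] roll 0.0
```

>>> drive_tool:
  targets:
    - [-0.0768,3,0,0,0]
    - [-0.0768,5,0,1,0]
    - [-0.0768,5,0,2,0]
    - [-0.0768,5,0,2,0]
    - [-0.08,5,0,2,0]
    - [-0.085,5,0,2,0]
    - [-0.09,5,0,2,0]
    - [-0.11,5,0,2,0]
    - [-0.15,5,0,2,0]
    - [-0.25,5,0,2,0]

```text
clock: 9.25
position: [445.8, -177.7, 79.5]
ee_rot: [0.025, 1.0, 0.0, -0.0]
contact_force: [-0.5, 0.6, 0.6]
gripper_width: 53.1
grasp_force: 0.0
```

```bash
python3 - <<'E'
from h import *
s,im=shot("side","s7.png");g=np.array([*s["position"][:2],100.]);tilt(im,(320,180,420,270),g);to((483,-179,80))
s,b=shot("scene","sc7.png")
a=cv2.resize(im[140:290,260:460],None,fx=3,fy=3);b=cv2.resize(b[90:240,130:330],None,fx=3,fy=3)
cv2.imwrite("pics/c7.png",cv2.resize(np.hstack([a,b]),(800,300)))
E
```

```text
rect ((375.7000427246094, 222.6000213623047), (21.466251373291016, 45.16857147216797), 26.56505012512207) img angle 116.6
0 36.7 [408. 233.]; 15 45.9 [403. 239.]; 30 54.9 [396. 242.]; 45 64.6 [388. 243.]; 60 76.0 [379. 241.]; 75 90.5 [370. 237.]; 90 109.6 [362. 231.]; 
clock 9.30 at [ 445.8 -177.6   79.5] xang 177.1 w 53.5 gf 0.00 F [ 0.2 -0.6 -0.6]
-> shift [-37.2   0.5  -0.5] roll 0.0
```

View pics/c7.png

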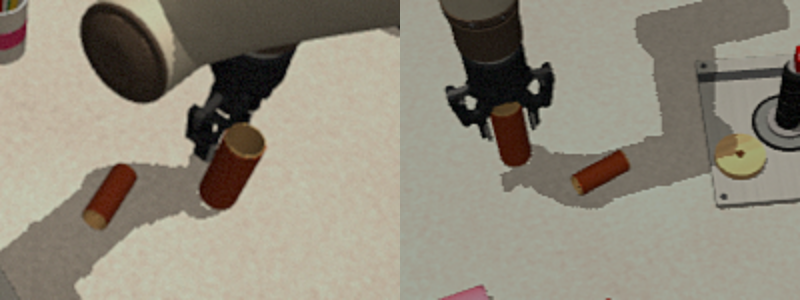

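The tube now stands open-topped between the fingers, at about (232,165) in the left half. I'll let it settle and measure whether it is truly upright.

>>> drive_tool:
  targets:
    - [-0.5,0,0,0,0]
    - [-1,0,0,0,0]
    - [-1,0,0,0,0]
    - [-1,0,0,0,0]

```text
clock: 9.75
position: [445.8, -177.6, 79.5]
ee_rot: [0.025, 1.0, 0.0, -0.0]
contact_force: [0.2, -0.6, -0.3]
gripper_width: 85.4
grasp_force: 0.0
```

```bash
python3 - <<'E'
from h import *
s,im=shot("side","s8.png");c=blob(im,(-6,110,50),(22,255,255),(320,180,420,270))[0];print(cv2.minAreaRect(c))
s,b=shot("scene","sc8.png")
# top rim: bore/tan: use side and scene silhouettes' midpoints
for n,i,bx in(("side",im,(320,170,420,270)),("scene",b,(160,120,215,190))):
    c=blob(i,(-6,60,30),(25,255,255),bx)[0];print(n,cv2.boundingRect(c),cv2.minAreaRect(c))
    M=cv2.moments(c);u=(M["m10"]/M["m00"],M["m01"]/M["m00"]);print(onz(n,u,57.5))
for x in(410,420,430,440,450):
    print(x,proj("side",(x,-178,0)).round(),proj("side",(x,-178,115)).round(),proj("scene",(x,-178,0)).round(),proj("scene",(x,-178,115)).round())
E
```

```text
((373.2637023925781, 222.11984252929688), (21.10395050048828, 44.856239318847656), 24.443954467773438)
side (359, 200, 32, 45) ((373.2080383300781, 222.13702392578125), (22.082698822021484, 46.589569091796875), 24.623563766479492)
[ 426.09062329 -179.12570441   57.5       ]
scene (173, 139, 23, 35) ((185.51864624023438, 156.96705627441406), (33.294898986816406, 17.182735443115234), 74.47589111328125)
[ 429.26144788 -176.61746652   57.5       ]
410 [374. 241.] [386. 211.] [185. 163.] [180. 138.]
420 [370. 238.] [382. 208.] [186. 166.] [180. 141.]
430 [367. 236.] [378. 206.] [187. 169.] [181. 144.]
440 [363. 233.] [374. 203.] [188. 171.] [182. 147.]
450 [360. 231.] [371. 200.] [189. 174.] [184. 149.]
```

>>> drive_tool:
  targets:
    - [-1,0,0,-30,0]
    - [-1,0,0,-70,0]
    - [-1,0,0,-110,0]
    - [-1,0,0,-150,0]
    - [-1,0,0,-150,0]
    - [-1,0,0,-150,0]

```text
clock: 10.45
position: [446.0, -177.5, 230.2]
ee_rot: [0.025, 1.0, 0.0, 0.001]
contact_force: [-0.2, -0.1, -0.6]
gripper_width: 85.4
grasp_force: 0.0
```

```bash
python3 - <<'E'
from h import *
s,im=shot("wrist","w9.png");to((427,-178,230))
for n in("side","scene"):
    _,i=shot(n,n+"9.png");c=blob(i,(-6,60,30),(25,255,255),(320,170,420,270) if n=="side" else (160,120,215,190))[0];print(n,cv2.minAreaRect(c),cv2.boundingRect(c))
for x in(417,427,437):
    print(x,proj("wrist",(x,-178,0),s).round(),proj("wrist",(x,-178,115),s).round())
E
```

```text
clock 10.50 at [ 445.2 -177.4  228.9] xang 177.1 w 85.4 gf 0.00 F [-1.2  0.9  0.3]
-> shift [18.1 -1.5 -1.1] roll 0.0
side ((373.0618896484375, 221.86080932617188), (22.13454818725586, 47.010528564453125), 23.96249008178711) (359, 200, 32, 45)
scene ((184.54513549804688, 154.70758056640625), (38.06739044189453, 16.909400939941406), 77.73522186279297) (174, 136, 22, 38)
417 [255. 134.] [255. 154.]
427 [256. 142.] [256. 165.]
437 [256. 150.] [256. 176.]
```

View pics/w9.png

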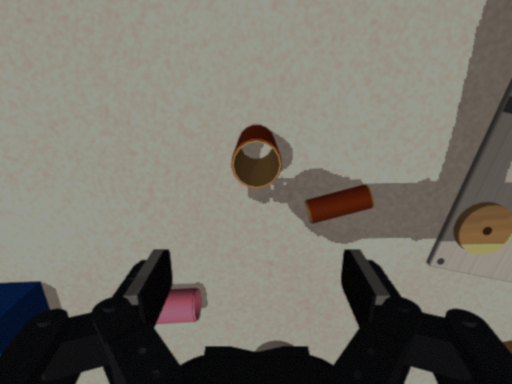

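The wrist view confirms the sleeve stands upright: its rim is centred at about (257,163) and the bench shows through the bore. I'll fit the rim, then look at the drum from above with the same camera so that biases cancel.

```bash
cat >> h.py <<'E'
def rim(im,box,lo=(8,60,90),hi=(25,255,255)):
    c=np.vstack([q for q in blob(im,lo,hi,box) if len(q)>15]);return cv2.fitEllipse(cv2.convexHull(c))
E
python3 - <<'E'
from h import *
im=cv2.imread("pics/w9.png");s=arm.read_state()
h=cv2.cvtColor(im,cv2.COLOR_BGR2HSV)
print(h[140:190:3,257].tolist());print(h[163,228:250:2].tolist())
for lo in((8,60,90),(8,60,110),(10,60,130)):
    e=rim(im,(225,120,290,195),lo);print(e,onz("wrist",e[0],115,s))
to((534,208,230))
E
```

```text
[[15, 158, 110], [14, 51, 105], [15, 40, 102], [13, 40, 101], [17, 40, 101], [15, 41, 100], [15, 68, 82], [15, 149, 60], [16, 157, 65], [17, 158, 66], [16, 162, 66], [17, 158, 66], [15, 154, 68], [16, 156, 67], [16, 164, 67], [16, 152, 69], [15, 96, 120]]
[[23, 29, 150], [16, 43, 143], [14, 146, 129], [18, 146, 77], [17, 170, 48], [16, 155, 51], [16, 152, 52], [16, 162, 52], [16, 153, 55], [16, 167, 55], [16, 155, 56]]
((256.1658935546875, 163.49417114257812), (49.913307189941406, 51.717430114746094), 98.61366271972656) [ 423.58382247 -177.50695895  115.        ]
((255.61424255371094, 164.07290649414062), (48.36544418334961, 50.77877426147461), 108.12085723876953) [ 424.08032444 -178.01816138  115.        ]
((240.95278930664062, 171.8743438720703), (15.918843269348145, 31.758649826049805), 149.10336303710938) [ 430.5104787  -191.37809624  115.        ]
clock 10.60 at [ 444.9 -177.5  228. ] xang 177.1 w 85.7 gf 0.00 F [ 0.9 -0.4  0.4]
-> shift [-69.6 389.5  -2.1] roll 0.0
```

>>> drive_tool:
  targets:
    - [-1,-7,40,-20,0]
    - [-1,-14,80,-30,0]
    - [-1,-22,125,-30,0]
    - [-1,-30,170,-30,0]
    - [-1,-39,217,-30,0]
    - [-1,-47,264,-30,0]
    - [-1,-55,310,-30,0]
    - [-1,-63,352,-30,0]
    - [-1,-70,389,-30,0]
    - [-1,-70,389,-30,0]
    - [-1,-70,389,-30,0]
    - [-1,-70,389,-30,0]

```text
clock: 11.8
position: [534.8, 206.5, 258.5]
ee_rot: [0.025, 1.0, -0.001, -0.001]
contact_force: [0.9, -0.6, 0.0]
gripper_width: 85.2
grasp_force: 0.0
```

```bash
python3 - <<'E'
from h import *
s,im=shot("wrist","w10.png");to((534,208,230))
for z in(20,133,163): print(z,proj("wrist",(513,208,z),s))
q=blob(im,(-8,120,50),(8,255,255),(180,80,340,260))
for c in q[:2]:
    print(cv2.contourArea(c),cv2.minAreaRect(c),onz("wrist",cv2.minAreaRect(c)[0],163,s))
    b=cv2.boxPoints(cv2.minAreaRect(c));print([onz("wrist",p,163,s)[:2].round(1).tolist() for p in b])
cv2.imwrite("pics/c10.png",cv2.resize(im[60:260,160:360],None,fx=3,fy=3,interpolation=cv2.INTER_CUBIC))
E
```

```text
clock 11.85 at [534.9 206.3 258.9] xang 177.1 w 85.5 gf 0.00 F [ 0.3 -0.3  0.6]
-> shift [ 0.9  1.7 28.9] roll 0.0
20 [257.63652358 139.71507916]
133 [258.0666696  159.52719427]
163 [258.24381125 167.68616966]
357.0 ((256.04998779296875, 169.85000610351562), (13.914020538330078, 36.366188049316406), 18.43494987487793) [514.744676   206.10313188 163.        ]
[[527.2, 195.1], [498.5, 206.2], [502.7, 216.8], [531.7, 206.0]]
187.0 ((314.0, 238.5), (15.0, 16.0), 90.0) [580.55614494 254.58572033 163.        ]
[[572.8, 247.4], [573.5, 261.6], [588.5, 261.9], [587.8, 247.5]]
```

View pics/c10.png

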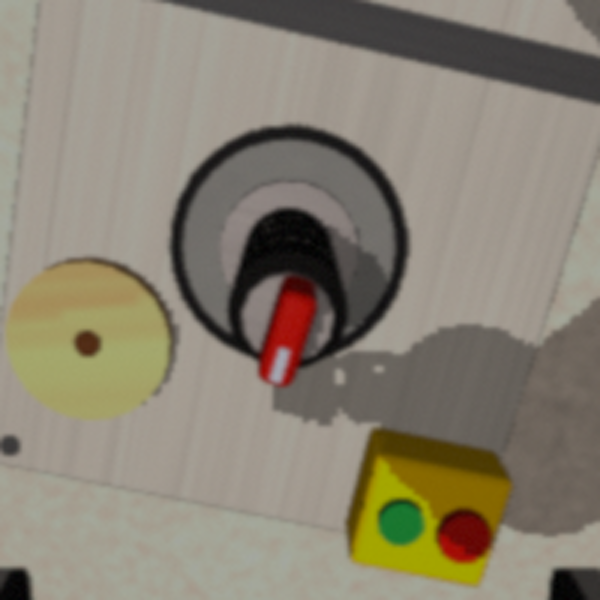

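The crop shows the drum from above: red bar at (288,330), drum top rim about (288,318), black groove ring centred near (290,243), and the toy wheel at (88,340) clear to the left. I'll fit the ring and the drum edge.

```bash
python3 - <<'E'
from h import *
im=cv2.imread("pics/w10.png");s=arm.read_state()
g=cv2.cvtColor(im,cv2.COLOR_BGR2GRAY)
# black groove ring: outer edge by radial scan of dark->light from outside, upper 3/4
c=np.array([256.7,141]);P=[];Q=[]
for a in np.radians(np.arange(-200,21,5)):
    d=np.array([np.cos(a),np.sin(a)]);r=np.arange(28,46,.25)
    v=cv2.remap(g,(c[0]+r*d[0]).astype(np.float32)[None],(c[1]+r*d[1]).astype(np.float32)[None],cv2.INTER_LINEAR)[0].astype(float)
    gr=np.gradient(v);P.append(c+d*r[gr.argmax()]);
P=np.array(P,np.float32);e=cv2.fitEllipse(P);print("ring",e,onz("wrist",e[0],12,s))
w=[onz("wrist",p,12,s)[:2] for p in P]
A=np.c_[2*np.array(w),np.ones(len(w))];b=(np.array(w)**2).sum(1);x=np.linalg.lstsq(A,b,rcond=None)[0];print("circle",x[:2],np.sqrt(x[2]+x[:2]@x[:2]))
# drum side edges: dark extents per row
for v in range(145,183,3):
    row=g[v,225:290];d=np.where(row<45)[0];print(v,225+d.min() if len(d) else None,225+d.max() if len(d) else None,end="; ")
# projection of 38mm circle at z=128 for comparison
t=np.linspace(0,2*np.pi,60)
for X in((513,208),(515,207)):
    p=np.array([proj("wrist",(X[0]+19*np.cos(q),X[1]+19*np.sin(q),128),s) for q in t]);print(X,p.min(0),p.max(0))
print(s["position"],s["clock"])
E
```

```text
ring ((255.80868530273438, 140.78170776367188), (78.51272583007812, 78.70098114013672), 95.84033966064453) [515.93493297 205.42110375  12.        ]
circle [518.17993778 205.30602985] 51.44806826255077
145 241 271; 148 240 271; 151 240 272; 154 239 273; 157 237 289; 160 237 289; 163 225 287; 166 227 285; 169 230 282; 172 233 278; 175 238 274; 178 244 268; 181 258 262; (513, 208) [237.88411711 137.59406253] [278.4756859  177.47290082]
(515, 207) [236.97184195 139.83638984] [277.46752445 179.52674627]
[534.8778627  206.25445622 258.93324985] 11.85
```

```bash
python3 -c "
from h import *
to((424.2,-177.8,140),177.1)"
```

```text
clock 11.85 at [534.9 206.3 258.9] xang 177.1 w 85.5 gf 0.00 F [ 0.3 -0.3  0.6]
-> shift [  90.8 -389.1  119.4] roll -0.0
```

>>> drive_tool:
  targets:
    - [-1,11,-44,0,0]
    - [-1,22,-89,0,0]
    - [-1,33,-134,0,0]
    - [-1,44,-179,0,0]
    - [-1,54,-224,0,0]
    - [-1,64,-269,0,0]
    - [-1,74,-313,10,0]
    - [-1,84,-355,30,0]
    - [-1,91,-389,50,0]
    - [-1,91,-389,85,0]
    - [-1,91,-389,119,0]
    - [-1,91,-389,119,0]

```text
clock: 13.05
position: [420.5, -177.2, 137.0]
ee_rot: [0.027, 1.0, 0.001, -0.005]
contact_force: [-0.0, -0.3, -0.4]
gripper_width: 85.2
grasp_force: 0.0
```

```bash
python3 - <<'E'
from h import *
s,im=shot("wrist","w11.png");to((424.2,-177.8,81),177.1)
_,i=shot("side","s11.png");print(cv2.minAreaRect(blob(i,(-6,60,30),(25,255,255),(320,170,420,270))[0]))
e=rim(im,(150,60,360,280));print(e,onz("wrist",e[0],115,s),proj("wrist",(424.2,-177.8,115),s))
E
```

```text
clock 13.10 at [ 422.9 -177.4  139.6] xang 177.0 w 85.3 gf 0.00 F [0.6 0.1 0.1]
-> shift [-1.6 -0.3 58.6] roll -0.1
((373.3865966796875, 222.005126953125), (21.423805236816406, 47.010528564453125), 23.962491989135742)
((273.7942199707031, 249.58287048339844), (70.7928695678711, 113.92742156982422), 119.57475280761719) [ 432.92203599 -167.99074912  115.        ] [257.42811946 237.85038385]
```

>>> drive_tool:
  targets:
    - [-1,0,0,20,0]
    - [-1,0,0,40,0]
    - [-1,0,0,58,0]
    - [-1,0,0,58,0]
    - [-0.2,0,0,58,0]
    - [-0.09,0,0,58,0]
    - [-0.09,0,0,58,0]
    - [-0.07,0,0,58,0]
    - [-0.05,0,0,58,0]
    - [-0.05,0,0,58,0]

```text
clock: 14.15
position: [425.9, -176.7, 83.9]
ee_rot: [0.025, 1.0, -0.0, 0.001]
contact_force: [-0.8, 1.4, 6.1]
gripper_width: 45.8
grasp_force: 32.5
```

```bash
python3 - <<'E'
from h import *
_,i=shot("side","s12.png");print(cv2.minAreaRect(blob(i,(-6,60,30),(25,255,255),(320,170,420,270))[0]))
s,im=shot("wrist","w12.png");to((424.2,-177.8,81),177.1)
print(proj("wrist",(424.2,-177.8,115),s))
cv2.imwrite("pics/c12.png",np.hstack([cv2.resize(im[150:384,130:390],(400,360)),cv2.resize(i[150:285,300:450],(400,360))]))
E
```

```text
((342.0, 183.5), (27.0, 44.0), 90.0)
clock 14.25 at [ 425.9 -176.7   83.9] xang 177.2 w 45.4 gf 32.49 F [-1.4  1.5  6.7]
-> shift [ 1.6 -1.2  2.9] roll 0.1
[256.13841126 283.50894874]
```

View pics/c12.png

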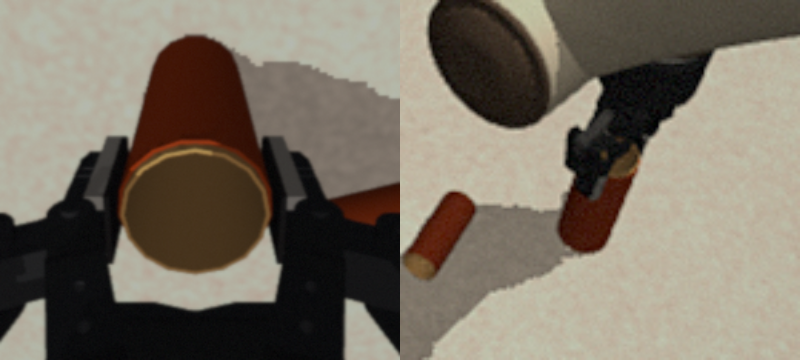

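The left half shows the sleeve gripped near its top, with the rim centred at (196,206) in the crop. The right half shows it upright on the bench. I'll lift and carry it to above the drum.

```bash
python3 -c "
from h import *
to((517,206.8,275),177.1)"
```

```text
clock 14.25 at [ 425.9 -176.7   83.9] xang 177.2 w 45.4 gf 32.49 F [-1.4  1.5  6.7]
-> shift [ -72.5  387.5 -191. ] roll 0.1
```

>>> drive_tool:
  targets:
    - [-0.05,0,0,-20,0]
    - [-0.05,0,0,-55,0]
    - [-0.05,0,0,-95,0]
    - [-0.05,0,0,-140,0]
    - [-0.05,0,0,-180,0]
    - [-0.05,0,0,-194,0]
    - [-0.05,0,0,-194,0]

```text
clock: 14.95
position: [425.9, -176.7, 279.1]
ee_rot: [0.025, 1.0, -0.0, 0.003]
contact_force: [-0.5, 0.1, -1.7]
gripper_width: 45.6
grasp_force: 32.8
```

```bash
python3 -c "
from h import *
to((517,206.8,280),177.1)"
```

```text
clock 14.95 at [ 425.9 -176.7  279.1] xang 177.1 w 45.6 gf 32.76 F [-0.5  0.1 -1.7]
-> shift [-71.8 387.6  -0.5] roll 0.0
```

>>> drive_tool:
  targets:
    - [-0.05,-6,30,0,0]
    - [-0.05,-13,70,0,0]
    - [-0.05,-21,113,0,0]
    - [-0.05,-29,157,0,0]
    - [-0.05,-37,201,0,0]
    - [-0.05,-45,245,0,0]
    - [-0.05,-53,289,0,0]
    - [-0.05,-60,330,0,0]
    - [-0.05,-66,362,0,0]
    - [-0.05,-72,387.5,0,0]
    - [-0.05,-72,387.5,0,0]
    - [-0.05,-72,387.5,0,0]

```text
clock: 16.15
position: [515.3, 206.7, 274.3]
ee_rot: [0.025, 1.0, -0.001, -0.002]
contact_force: [-0.7, -0.5, -0.9]
gripper_width: 45.9
grasp_force: 32.9
```

```bash
python3 - <<'E'
from h import *
_,a=shot("side","s13.png");_,b=shot("scene","sc13.png");to((517,206.8,280),177.1)
for n in("side","scene"):
    print(n,[proj(n,(515.5,206.8,z)).round(1).tolist() for z in(20,128,163,190,300)])
a=a[180:350,140:300];b=b[50:180,270:400]
cv2.imwrite("pics/c13.png",np.hstack([cv2.resize(a,(400,425),interpolation=cv2.INTER_CUBIC),cv2.resize(b,(400,425),interpolation=cv2.INTER_CUBIC)]))
E
```

```text
clock 16.25 at [515.5 205.8 275.5] xang 177.1 w 45.9 gf 32.86 F [ 0.1 -0.3 -2.1]
-> shift [-1.4  1.  -4.5] roll -0.0
side [[219.7, 316.3], [215.8, 291.7], [214.4, 282.5], [213.2, 275.0], [207.5, 238.7]]
scene [[323.1, 149.2], [327.9, 124.7], [329.6, 115.9], [331.0, 108.8], [337.2, 76.9]]
```

View pics/c13.png

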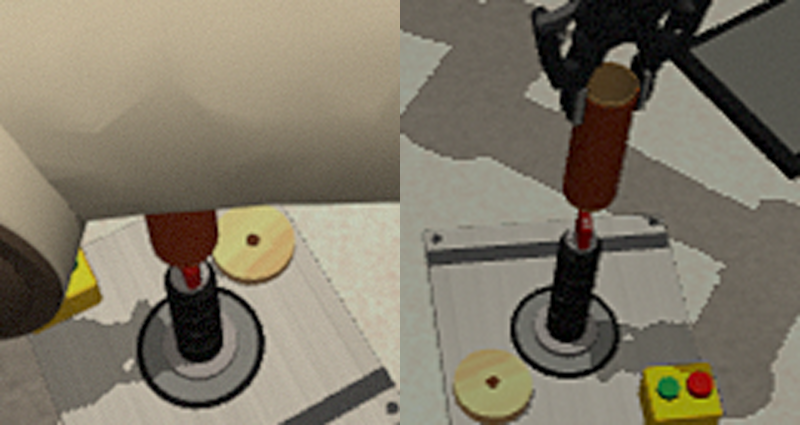

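The sleeve hangs above the knob in both views (side: tube (182,238) over drum (193,310); scene: tube (597,140) over drum (577,290)). I'll measure the alignment as columns relative to the expected axis.

```bash
cat >> h.py <<'E'
def align(tag,X=(515.5,206.8)):
    """column offset of tube and drum midlines from the projected axis line at X; a column step is turned to mm"""
    out={}
    for n,tr,dr,cw in(("side",None,range(298,316),26),("scene",None,range(126,142),22)):
        _,im=shot(n,f"{n}_{tag}.png");h=cv2.cvtColor(im,cv2.COLOR_BGR2HSV)
        p=proj(n,(*X,0));q=proj(n,(*X,300));col=lambda v:p[0]+(q[0]-p[0])*(v-p[1])/(q[1]-p[1])
        red=((h[...,0]<14)|(h[...,0]>172))&(h[...,1]>110)&(h[...,2]>35);blk=h[...,2]<48
        def mid(m,rows,wlo,whi):
            r=[]
            for v in rows:
                c=col(v);i0=int(c-cw);d=np.where(m[v,i0:int(c+cw)])[0]
                if len(d) and wlo<d.max()-d.min()+1<whi: r.append(((d.max()+d.min())/2+i0-c,d.max()-d.min()+1))
            return (np.median([x[0] for x in r]).round(2),np.median([x[1] for x in r]),len(r)) if r else None
        rows=range(255,300) if n=="side" else range(80,125)
        print(n,"tube",mid(red,rows,14,40),"drum",mid(blk,dr,8,30),
          "px/mm x,y",[((proj(n,(X[0]+dx,X[1]+dy,150))-proj(n,(*X,150)))[0]-(q-p)[0]/(q-p)[1]*(proj(n,(X[0]+dx,X[1]+dy,150))-proj(n,(*X,150)))[1]).round(2) for dx,dy in((1,0),(0,1))])
E
python3 - <<'E'
from h import *
align("14");to((517,206.8,280),177.1)
E
```

```text
side tube (np.float64(0.26), np.float64(26.0), 22) drum (np.float64(3.84), np.float64(28.5), 2) px/mm x,y [np.float64(-0.31), np.float64(-0.49)]
scene tube (np.float64(-0.02), np.float64(17.0), 31) drum (np.float64(0.02), np.float64(13.5), 16) px/mm x,y [np.float64(0.21), np.float64(0.32)]
clock 16.35 at [515.8 205.7 276.3] xang 177.1 w 45.3 gf 32.86 F [ 0.2  0.1 -1.2]
-> shift [-1.1  1.1 -3.7] roll -0.0
```

>>> drive_tool:
  targets:
    - [-0.05,0,0,15,0]
    - [-0.05,0,0,30,0]
    - [-0.05,0,0,45,0]
    - [-0.05,0,0,52,0]
    - [-0.05,0,0,52,0]
    - [-0.05,0,0,52,0]

```text
clock: 16.95
position: [516.6, 206.6, 225.2]
ee_rot: [0.025, 1.0, 0.0, 0.001]
contact_force: [0.1, -0.2, -0.7]
gripper_width: 45.0
grasp_force: 32.9
```

>>> drive_tool:
  targets:
    - [-0.05,0,0,3,0]
    - [-0.05,0,0,6,0]
    - [-0.05,0,0,9,0]
    - [-0.05,0,0,10,0]
    - [-0.05,0,0,10,0]

```text
clock: 17.45
position: [516.1, 206.8, 214.3]
ee_rot: [0.025, 1.0, -0.0, -0.0]
contact_force: [-0.5, -0.6, -2.0]
gripper_width: 45.4
grasp_force: 32.9
```

>>> drive_tool:
  targets:
    - [-0.05,0,0,2,0]
    - [-0.05,0,0,4,0]
    - [-0.05,0,0,4,0]

```text
clock: 17.75
position: [516.0, 206.7, 210.1]
ee_rot: [0.025, 1.0, -0.0, -0.0]
contact_force: [-0.9, 0.0, -1.3]
gripper_width: 45.5
grasp_force: 32.9
```

>>> drive_tool:
  targets:
    - [-0.05,0,0,2,0]
    - [-0.05,0,0,4,0]
    - [-0.05,0,0,4,0]

```text
clock: 18.05
position: [516.0, 206.7, 206.1]
ee_rot: [0.025, 1.0, -0.0, -0.0]
contact_force: [0.2, -0.2, -2.1]
gripper_width: 45.4
grasp_force: 32.9
```

>>> drive_tool:
  targets:
    - [-0.05,0,0,3,0]
    - [-0.05,0,0,6,0]
    - [-0.05,0,0,9,0]
    - [-0.05,0,0,9,0]

```text
clock: 18.45
position: [515.9, 206.6, 196.8]
ee_rot: [0.025, 1.0, -0.0, -0.001]
contact_force: [-0.4, 0.1, -0.8]
gripper_width: 45.3
grasp_force: 32.9
```

>>> drive_tool:
  targets:
    - [-0.05,0,0,4,0]
    - [-0.05,0,0,8,0]
    - [-0.05,0,0,12,0]
    - [-0.05,0,0,12,0]

```text
clock: 18.85
position: [515.7, 206.6, 184.6]
ee_rot: [0.025, 1.0, -0.0, -0.001]
contact_force: [0.9, -0.3, -1.1]
gripper_width: 45.6
grasp_force: 32.9
```

>>> drive_tool:
  targets:
    - [-0.05,0,0,5,0]
    - [-0.05,0,0,10,0]
    - [-0.05,0,0,15,0]
    - [-0.05,0,0,20,0]
    - [-0.05,0,0,25,0]
    - [-0.05,0,0,30,0]
    - [-0.05,0,0,30,0]

```text
clock: 19.55
position: [515.7, 206.5, 154.6]
ee_rot: [0.025, 1.0, -0.0, -0.001]
contact_force: [0.1, -0.7, -1.7]
gripper_width: 45.5
grasp_force: 32.9
```

>>> drive_tool:
  targets:
    - [-0.05,0,0,5,0]
    - [-0.05,0,0,10,0]
    - [-0.05,0,0,15,0]
    - [-0.05,0,0,20,0]
    - [-0.05,0,0,25,0]
    - [-0.05,0,0,30,0]
    - [-0.05,0,0,36,0]
    - [-0.05,0,0,40,0]
    - [-0.05,0,0,40,0]

```text
clock: 20.45
position: [515.8, 206.5, 114.7]
ee_rot: [0.025, 1.0, -0.0, -0.001]
contact_force: [0.2, 0.6, -0.2]
gripper_width: 45.4
grasp_force: 32.9
```

>>> drive_tool:
  targets:
    - [-0.05,0,0,3,0]
    - [-0.05,0,0,6,0]
    - [-0.05,0,0,8,0]
    - [-0.05,0,0,8,0]
    - [-0.05,0,0,8,0]

```text
clock: 20.95
position: [516.2, 206.8, 107.5]
ee_rot: [0.025, 1.0, -0.0, 0.0]
contact_force: [-0.1, -0.8, -0.1]
gripper_width: 45.6
grasp_force: 32.9
```

>>> drive_tool:
  targets:
    - [-0.05,0,0,1,0]
    - [-0.05,0,0,2,0]
    - [-0.05,0,0,2,0]
    - [-0.05,0,0,2,0]

```text
clock: 21.35
position: [516.2, 206.8, 105.5]
ee_rot: [0.025, 1.0, -0.0, 0.0]
contact_force: [-0.3, -0.7, -0.3]
gripper_width: 44.8
grasp_force: 32.9
```

>>> drive_tool:
  targets:
    - [-0.05,0,0,1,0]
    - [-0.05,0,0,2,0]
    - [-0.05,0,0,2,0]
    - [-0.07,0,0,2,0]
    - [-0.08,0,0,2,0]
    - [-0.1,0,0,2,0]
    - [-0.2,0,0,2,0]
    - [-1,0,0,2,0]
    - [-1,0,0,2,0]
    - [-1,0,0,2,0]
    - [-1,0,0,2,0]
    - [-1,0,0,2,0]

```text
clock: 22.55
position: [516.2, 206.8, 103.5]
ee_rot: [0.025, 1.0, -0.0, 0.0]
contact_force: [0.2, -0.2, 0.1]
gripper_width: 85.4
grasp_force: 0.0
```

>>> drive_tool:
  targets:
    - [-1,0,0,-30,0]
    - [-1,0,0,-70,0]
    - [-1,-10,0,-110,0]
    - [-1,-20,0,-150,0]
    - [-1,-20,0,-150,0]
    - [-1,-20,0,-150,0]

```text
clock: 23.15
position: [536.3, 206.0, 254.4]
ee_rot: [0.025, 1.0, 0.001, 0.001]
contact_force: [-0.3, -0.1, -0.5]
gripper_width: 85.1
grasp_force: 0.0
```

```bash
python3 - <<'E'
from h import *
s,im=shot("wrist","w15.png");to((516,207,250),177.1)
for z in(135,163): print(z,proj("wrist",(515,206.8,z),s))
cv2.imwrite("pics/c15.png",cv2.resize(im[90:250,180:340],None,fx=3.7,fy=3.7,interpolation=cv2.INTER_CUBIC))
h=cv2.cvtColor(im,cv2.COLOR_BGR2HSV);m=cv2.inRange(h,np.array([0,200,110]),np.array([7,255,255]))|cv2.inRange(h,np.array([174,180,110]),np.array([180,255,255]))
m[:90]=0;m[250:]=0;m[:,:180]=0;m[:,300:]=0
c=max(cv2.findContours(m,0,2)[0],key=cv2.contourArea);r=cv2.minAreaRect(c);print(r)
b=[onz("wrist",p,163,s)[:2] for p in cv2.boxPoints(r)];print(np.round(b,1).tolist())
E
```

```text
clock 23.20 at [535.6 205.6 252.9] xang 177.1 w 85.7 gf 0.00 F [-0.2 -0.   0.1]
-> shift [19.6  0.4  2.9] roll 0.0
135 [256.90575767 161.12770745]
163 [257.06296377 169.15268202]
((255.30003356933594, 170.60000610351562), (11.70042610168457, 30.041635513305664), 18.434947967529297)
[[526.2, 196.3], [502.9, 205.4], [506.3, 214.1], [529.9, 205.3]]
```

View pics/c15.png

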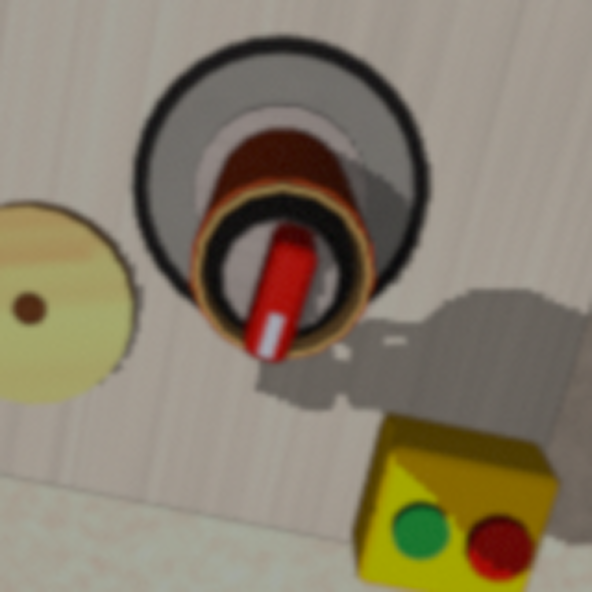

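The crop shows the sleeve over the drum, rim centred at (283,268) around the black drum and grey top. The red bar runs from (292,235) to (268,345) and the toy wheel is untouched. The bar lies at about -21° in the world, so I'll align to it and grip it.

```bash
python3 -c "
from h import *
to((515.5,206.5,141),159);print(arm.read_state()['joints'].round(2))"
```

```text
clock 23.20 at [535.6 205.6 252.9] xang 177.1 w 85.7 gf 0.00 F [-0.2 -0.   0.1]
-> shift [ 2.000e+01 -1.000e-01  1.119e+02] roll 18.1
[ 0.65  0.28 -0.09 -0.   -1.2  -2.27]
```

>>> drive_tool:
  targets:
    - [-1,7,0,0,6]
    - [-1,14,1,20,12]
    - [-1,20.5,1,40,18]
    - [-1,20.5,1,70,18]
    - [-1,20.5,1,70,18]
    - [-1,20.5,1,70,18]

```text
clock: 23.8
position: [515.4, 207.5, 182.7]
ee_rot: [0.181, 0.984, -0.001, -0.001]
contact_force: [0.5, 0.8, 0.6]
gripper_width: 85.5
grasp_force: 0.0
```

```bash
python3 -c "
from h import *
to((515.5,206.5,141),159);print(arm.read_state()['joints'].round(2))"
```

```text
clock 23.80 at [515.4 207.5 182.7] xang 159.2 w 85.5 gf 0.00 F [0.5 0.8 0.6]
-> shift [-0.5 -0.7 41.7] roll 0.2
[ 0.67  0.31 -0.23  0.   -1.03 -2.61]
```

Joint 6 is at -2.61 and a clockwise turn drives it toward its limit, so I'll take the half-turned grasp.

>>> drive_tool:
  targets:
    - [-1,0,0,0,-8]
    - [-1,0,0,0,-16]
    - [-1,0,0,0,-24]
    - [-1,0,0,0,-32]
    - [-1,0,0,0,-40]
    - [-1,0,0,0,-48]
    - [-1,0,0,0,-56]
    - [-1,0,0,0,-64]
    - [-1,0,0,0,-72]
    - [-1,0,0,0,-80]
    - [-1,0,0,0,-88]
    - [-1,0,0,0,-90]

```text
clock: 25.0
position: [516.6, 208.3, 185.2]
ee_rot: [-0.569, 0.822, -0.0, 0.001]
contact_force: [0.2, -0.6, 0.0]
gripper_width: 85.3
grasp_force: 0.0
```

>>> drive_tool:
  targets:
    - [-1,0,0,0,-8]
    - [-1,0,0,0,-16]
    - [-1,0,0,0,-24]
    - [-1,0,0,0,-32]
    - [-1,0,0,0,-40]
    - [-1,0,0,0,-48]
    - [-1,0,0,0,-56]
    - [-1,0,0,0,-64]
    - [-1,0,0,0,-72]
    - [-1,0,0,0,-80]
    - [-1,0,0,0,-88]
    - [-1,0,0,0,-90]

```text
clock: 26.2
position: [516.7, 208.3, 185.2]
ee_rot: [0.984, -0.179, 0.001, -0.001]
contact_force: [-0.6, -0.5, -0.3]
gripper_width: 85.3
grasp_force: 0.0
```

>>> drive_tool:
  targets:
    - [-1,0,0,0,0]
    - [-1,0,0,0,0]

```text
clock: 26.4
position: [516.3, 208.1, 184.5]
ee_rot: [0.983, -0.181, 0.001, -0.001]
contact_force: [0.4, -0.3, 0.6]
gripper_width: 85.5
grasp_force: 0.0
```

```bash
python3 - <<'E'
from h import *
s,im=shot("wrist","w16.png");to((515.5,206.5,141),-21);print(arm.read_state()['joints'].round(2))
h=cv2.cvtColor(im,cv2.COLOR_BGR2HSV);m=cv2.inRange(h,np.array([0,200,110]),np.array([7,255,255]))|cv2.inRange(h,np.array([174,180,110]),np.array([180,255,255]))
p=proj("wrist",(515.5,206.5,163),s);print(p);y=int(p[1]);x=int(p[0]);k=np.zeros_like(m);k[max(0,y-60):y+60,x-60:x+60]=m[max(0,y-60):y+60,x-60:x+60]
c=max(cv2.findContours(k,0,2)[0],key=cv2.contourArea);r=cv2.minAreaRect(c);print(r,np.round([onz("wrist",q,163,s)[:2] for q in cv2.boxPoints(r)],1).tolist())
E
```

```text
clock 26.45 at [516.1 208.  184.3] xang -20.9 w 85.4 gf 0.00 F [ 0.3  0.4 -0.8]
-> shift [-0.1  1.7 43.3] roll 0.1
[ 0.67  0.31 -0.23  0.   -1.03  0.53]
[257.55311296 233.31790393]
((258.5, 229.5), (13.0, 35.0), 0.0) [[507.9, 213.1], [529.9, 204.6], [527.1, 197.3], [505.0, 205.5]]
```

>>> drive_tool:
  targets:
    - [-1,0,2,12,0]
    - [-1,0,2,25,0]
    - [-1,0,2,38,0]
    - [-1,0,2,43,0]
    - [-1,0,2,43,0]
    - [0,0,2,43,0]
    - [0.5,0,2,43,0]
    - [0.6,0,2,43,0]
    - [0.75,0,2,43,0]
    - [0.75,0,2,43,0]
    - [0.75,0,2,43,0]

```text
clock: 27.55
position: [515.7, 207.0, 140.9]
ee_rot: [0.983, -0.181, 0.001, -0.001]
contact_force: [0.4, 3.4, 0.2]
gripper_width: 11.0
grasp_force: 7.8
```

>>> drive_tool:
  targets:
    - [0.8,0,0,0,0]
    - [0.8,0,0,0,0]
    - [0.8,0,0,0,0]

```text
clock: 27.85
position: [515.7, 207.0, 141.1]
ee_rot: [0.984, -0.181, 0.001, -0.001]
contact_force: [0.1, 5.2, 1.7]
gripper_width: 10.0
grasp_force: 58.2
```

>>> drive_tool:
  targets:
    - [0.8,0,0,0,6]
    - [0.8,0,0,0,12]
    - [0.8,0,0,0,18]
    - [0.8,0,0,0,24]
    - [0.8,0,0,0,30]
    - [0.8,0,0,0,36]
    - [0.8,0,0,0,42]
    - [0.8,0,0,0,48]
    - [0.8,0,0,0,54]
    - [0.8,0,0,0,60]
    - [0.8,0,0,0,60]

```text
clock: 28.95
position: [517.4, 208.4, 141.1]
ee_rot: [0.761, -0.649, 0.001, -0.004]
contact_force: [5.3, 7.8, -2.7]
gripper_width: 9.5
grasp_force: 57.9
```

>>> drive_tool:
  targets:
    - [0.8,0,0,0,3]
    - [0.8,0,0,0,6]
    - [0.8,0,0,0,6]

```text
clock: 29.25
position: [517.6, 208.4, 141.1]
ee_rot: [0.726, -0.688, 0.001, -0.004]
contact_force: [5.4, 6.9, -2.0]
gripper_width: 9.7
grasp_force: 57.8
```

```bash
python3 -c "
from h import *
to((515.5,206.5,141),-81);s=arm.read_state();print(s['joints'].round(2),s['wrist_torque'])"
```

```text
clock 29.25 at [517.6 208.4 141.1] xang -86.9 w 9.7 gf 57.80 F [ 5.4  6.9 -2. ]
-> shift [1.8 2.2 0.1] roll -5.9
[ 0.67  0.35 -0.29  0.   -0.92 -0.62] [ 2.08872654 -1.37580019 -0.03187034]
```

>>> drive_tool:
  targets:
    - [0.8,0,0,0,2]
    - [0.8,0,0,0,4]
    - [0.8,0,0,0,6]
    - [0.8,0,0,0,6]

```text
clock: 29.65
position: [517.6, 208.4, 141.2]
ee_rot: [-0.692, 0.721, -0.001, 0.003]
contact_force: [4.3, 8.1, -2.5]
gripper_width: 9.7
grasp_force: 88.9
```

```bash
python3 -c "
from h import *
to((515.5,206.5,141),-81);s=arm.read_state();print(s['joints'].round(2),s['wrist_torque'])"
```

```text
clock 29.65 at [517.6 208.4 141.2] xang -92.4 w 9.7 gf 88.94 F [ 4.3  8.1 -2.5]
-> shift [2.  2.1 0.2] roll -11.4
[ 0.67  0.35 -0.29  0.   -0.92 -0.72] [ 2.00866142 -1.25931307  2.02636175]
```

The stop is reached (torque about z 2 N m, turned about 71°). I'll let go and retreat.

>>> drive_tool:
  targets:
    - [0.5,0,0,0,0]
    - [0,0,0,0,0]
    - [-1,0,0,0,0]
    - [-1,0,0,0,0]
    - [-1,0,0,0,0]
    - [-1,0,0,-30,0]
    - [-1,0,0,-70,0]
    - [-1,0,0,-110,0]
    - [-1,0,0,-110,0]
    - [-1,0,0,-110,0]

```text
clock: 30.65
position: [515.1, 206.0, 251.5]
ee_rot: [-0.689, 0.725, 0.0, 0.001]
contact_force: [0.5, 0.6, -1.2]
gripper_width: 85.5
grasp_force: 0.0
```

```bash
python3 - <<'E'
from h import *
s,im=shot("wrist","w17.png");to((515.5,206.5,141))
p=proj("wrist",(515.5,206.5,135),s);a=proj("wrist",(515.5,206.5,163),s)
h=cv2.cvtColor(im,cv2.COLOR_BGR2HSV);m=cv2.inRange(h,np.array([0,200,90]),np.array([7,255,255]))|cv2.inRange(h,np.array([174,180,90]),np.array([180,255,255]))
x,y=map(int,a);k=np.zeros_like(m);k[y-35:y+35,x-35:x+35]=m[y-35:y+35,x-35:x+35]
c=max(cv2.findContours(k,0,2)[0],key=cv2.contourArea);r=cv2.minAreaRect(c);b=np.array([onz("wrist",q,163,s)[:2] for q in cv2.boxPoints(r)]);print(r,b.round(1).tolist())
_,si=shot("side","s17.png")
x0,y0=int(p[0])-80,max(0,int(p[1])-80)
cv2.imwrite("pics/c17.png",np.hstack([cv2.resize(im[y0:y0+160,x0:x0+160],(400,400)),cv2.resize(si[240:360,160:280],(400,400))]))
E
```

```text
clock 30.70 at [514.4 205.7 250.1] xang -92.9 w 85.5 gf 0.00 F [ 0.1 -0.9 -0.9]
-> shift [ -0.9  -1.1 109.1] roll 0.0
((253.18702697753906, 193.74693298339844), (30.409793853759766, 12.707833290100098), 81.46923065185547) [[524.0, 191.1], [513.7, 190.0], [511.2, 216.4], [521.8, 217.6]]
```

View pics/c17.png

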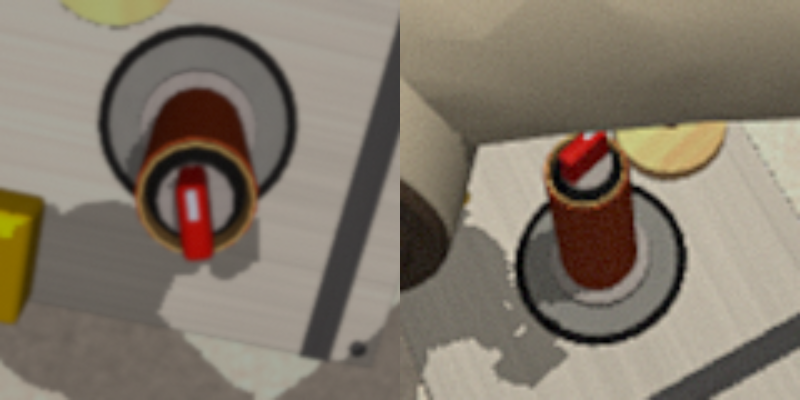

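The left half (wrist view) shows the bar now about 65-70° on from where it began, centred at (195,212) inside the seated sleeve. The right half (side view) shows the sleeve standing on the flange at (597,285), with the wheel untouched and nothing being touched by the robot. Handing in.

```bash
python3 -c "
from bench import arm
print(arm.job_done())"
```

```text
the job is handed in; nothing more can be done
None
```

I stood the sleeve up, slid it down over the drum, turned the knob clockwise to its stop, let go and handed the job in at about 31 s; the result wasn't reported, and I judged the sleeve to be home from the pictures.

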